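# Open the wide vinegar crock

## Task

The wide crock has to be topped up: twist its tapered wooden stopper in its seat to break it free, then pull it straight up and out, and set it down (do not drop it) standing upright on the shallow metal tray. Leave the stopper of the slim crock alone.

Things in the scene. Friction and masses are not known exactly. Their poses are not given: they have to be found in the camera images.
- wide_crock: Wide white stoneware crock, round, 150 mm diameter, 134 mm high to the rim of its 84 mm neck; fixed. Origin: centre of underside, z up. A stopper is jammed in its taper and cannot be pulled until turned about its axis, either way, against about 0.1 N m of friction; after some 40 degrees it is free and lifts out. Turn it 50 to 90 degrees. Crocks and tray stand in a row along y, in any order.
- wide_stopper: Tapered wooden stopper in the wide crock, 0.1-0.2 kg. Round plug 45 mm high, diameter 52 mm at the foot, 68 mm at the top; on it an upright flat wing to grip: 60 mm long (along its x), 16 mm thick (along y), 45 to 85 mm above the foot. Origin: centre of foot, z up. Seated: foot 100 mm above the table (34 mm below the rim), wing at 145 to 185 mm, x axis along the crock's x.
- slim_stopper: The identical stopper in the other crock, which is as high but slim (100 mm diameter); to be left alone. Same size, origin and axes.
- tray: Shallow open square metal tray, 150 x 150 mm, rim 18 mm high, floor 4 mm thick, walls 4 mm. Loose on the table, 0.9 kg. Origin: centre of its underside, z up.

How it is judged:
By the outcome, as a careful person would: the job done as asked, in the order asked, and still so for the second after the job is handed in, with the robot touching nothing.
It also fails if it takes over 48 s, if anything falls off the work surface, if the arm or the gripper's body presses on something with over 40 N, if the wrist force passes 120 N, or if a joint passes its speed limit or range.

## Robot

A 6-joint arm with a two-finger parallel gripper is mounted at the origin on the work surface. World frame = base frame: x ahead of the robot, y to its left, z up, the work surface at z = 0. Lengths are in m, angles in rad, forces in N, time in s.
With the tool pointing down it reaches from about 0.3 to 0.775 m from the base axis. Payload 14.6 kg.
Tool frame: the origin (TCP) lies at the very end of the fingers, on their centre line; the grasp point (between the pads) lies 19 mm behind it; z points along the fingers, y is the line along which they close (so a half turn about z gives the same grasp; the last joint's range is limited). The gripper opens to 94 mm and grips with 3 to 60 N. Pads are 16 mm wide; open, the fingers measure 119 mm over their backs; the gripper's body (75 mm by 177 mm) begins 78 mm behind the grasp point.
Start: joints at [1.064, 0.3, 1.521, -0, 1.321, -0.067], TCP at [0.234, 0.498, 0.205] pointing down, gripper open.
Joint ranges: [-3.03, 3.03], [-0.79, 2.21], [0.23, 2.52], [-1.04, 4.18], [0, 3.07], [-2.55, 2.55]. Speed limits (rad/s): [2.22, 2.22, 2.57, 3.14, 3.14, 3.14].

## Interface

Orientations are given as [roll, pitch, yaw] about the fixed x, y, z axes, in that order (R = Rz(yaw) Ry(pitch) Rx(roll)).
In Python, from station import ctrl gives the robot as it stands.
- The arm moves only by the shell command python3 -m pendant 'ROWS' [OPENING] [FORCE]. ROWS is JSON, a list of rows, each a list of 2 entries, a list of its own where there are three numbers: the shift along the world's x, y, z in cm, then the turn about the world's z in rad. A call has 1 to 20 rows; each row shifts and turns the commanded pose from where the row before left it; what a row does not reach is not made up. A row lasts 1/12 s, in which the tool goes at most 41.7 mm and 7.16 degrees, less where a joint would pass 70% of its speed; a pose out of reach is approached as far as the arm can. A call is refused whole if a number of a shift passes 4.17 or a number of a turn 0.125, either way. A call with a gripper value outside its range is refused whole. OPENING is the opening, from 0 (shut) to 1 (fully open), set as the call begins (- or left out, the last holds). The fingers move at their own pace and stop on an object; FORCE is the grip in N (left out, the last holds). Time passes only in rows, so rows that do not move let the fingers close. It gives the time, the measured TCP pose, the force, the opening and the grip force at its end, in the units of the state.
- ctrl.get_obs(): the state, without advancing time (a new reading comes with each control period).
- ctrl.camera(name): name is "scene" or "top" or "wrist"; returns a dict with "color" (420x560x3 uint8, red, green, blue), "intrinsics" (3x3 intrinsics, pixels), "camera_from_world" (4x4, takes a point from world to camera coordinates). Camera axes: x right, y down, z forward; pixel columns grow to the right and rows downward; lengths in m; the calibration is good to about 2 mm. A picture is of the moment at which its call begins. There is no depth.
- ctrl.hand_in(): hands the job in; it is judged then, once.
The state is a dict: "time_s": time; "qpos": joint angles; "joint_vel": joint speeds; "tau": joint torques, N m; "ee_pos": TCP position; "eef_rot": TCP orientation; "force": force on the tool from outside, world axes, zero at the start; "moment": the same for the moment, N m; "grip_width": finger opening in m; "grip_force": force on a finger pad.
Only numpy, scipy, OpenCV 4.12 (cv2) and the standard library are available. Lean on these libraries where they do the work, as an engineer would, in place of code of your own. Each camera call takes 0.05 s, during which the arm holds its last target. There are 200 camera calls.

## Working session

There is one attempt and no reset: what is moved stays moved. The work goes in short steps, Python scripts to look and compute and a shell command to move; the robot and the scene stay as the last step left them, time stands still between calls to the robot, and variables do not carry over. Pictures are saved under pics/ and viewed, at most 10 in all, crops included, and the job is handed in when it is done.

```bash
mkdir -p pics; cat > h.py <<'E'
from station import ctrl
import numpy as np, cv2
def snap(n,f):
    c=ctrl.camera(n); cv2.imwrite(f'pics/{f}.png',c['color'][:,:,::-1]); np.savez(f'pics/{f}.npz',K=c['intrinsics'],T=c['camera_from_world']); return c
def ray(f,u,v,z):
    d=np.load(f'pics/{f}.npz');K,T=d['K'],d['T'];R=T[:3,:3];o=-R.T@T[:3,3]
    r=R.T@np.linalg.inv(K)@[u,v,1]; return o+r*(z-o[2])/r[2]
def proj(f,p):
    d=np.load(f'pics/{f}.npz');q=d['T'][:3,:3]@p+d['T'][:3,3];q=d['K']@q;return q[:2]/q[2]
E
python3 - <<'E'
from h import *
snap('top','top1');snap('scene','sc1')
o=ctrl.get_obs();print(o['ee_pos'],o['eef_rot'],o['time_s'])
E
```

```text
[0.23404664 0.49745517 0.20494021] [-3.14054973e+00 -6.13259126e-05  2.70181926e+00] 0.1
```

View pics/top1.png

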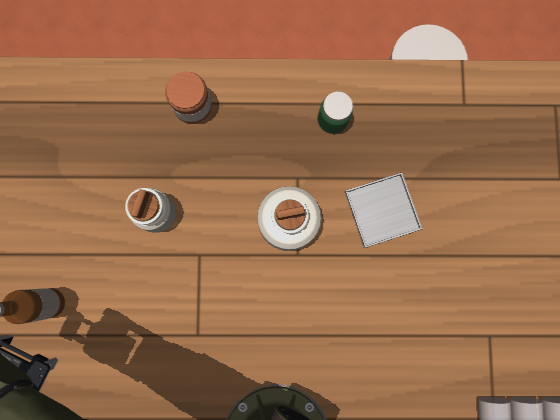

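View pics/sc1.png

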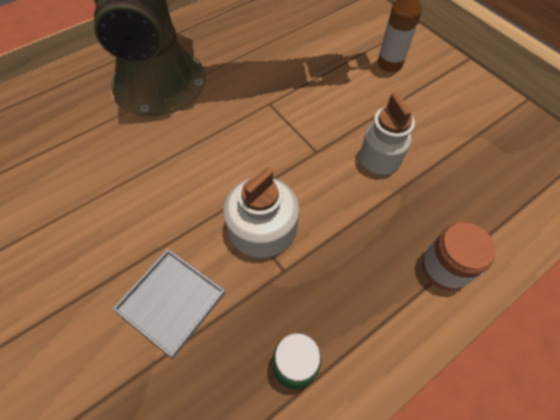

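The top view shows the wide crock at about (290,215), its wing near (291,213), the slim crock at (147,207), and the tray with corners near (346,191), (403,174), (421,229), (366,247). I'll enlarge it for closer readings.

```bash
python3 - <<'E'
from h import *
i=cv2.imread('pics/top1.png');cv2.imwrite('pics/crop1.png',cv2.resize(i[165:265,245:435],None,fx=4,fy=4,interpolation=cv2.INTER_CUBIC))
c=[ray('top1',*p,.018) for p in [(346,191),(403,174),(421,229),(366,247)]]
print(np.round(c,4),np.mean(c,0),[np.linalg.norm(c[k]-c[k-1]) for k in range(4)])
print(ray('top1',291,213,.185), ray('top1',290,216,.134))
E
```

```text
[[ 0.595  -0.1727  0.018 ]
 [ 0.6389 -0.3161  0.018 ]
 [ 0.5011 -0.3569  0.018 ]
 [ 0.4561 -0.22    0.018 ]] [ 0.54776608 -0.26642144  0.018     ] [np.float64(0.1467646520264637), np.float64(0.15002879469664196), np.float64(0.14374053761982858), np.float64(0.14408437002799432)]
[ 0.51924878 -0.02937792  0.185     ] [ 0.51852742 -0.02908814  0.134     ]
```

View pics/crop1.png

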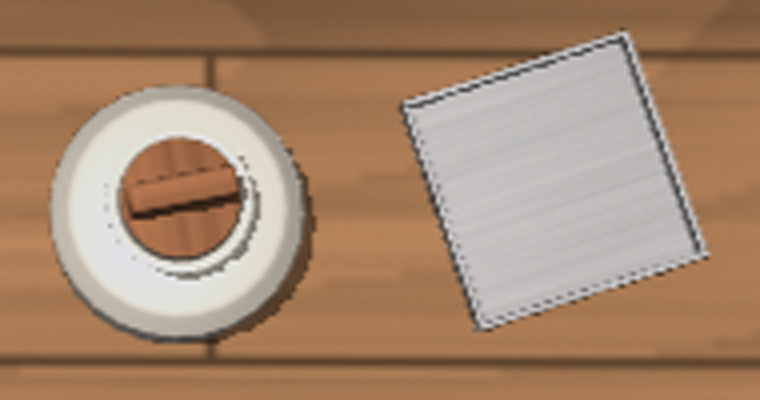

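The tray measures about 145 to 150 mm a side, as it should. The wide wing is at about (0.519, -0.029), with its axis near -78.5° (101.5°). That needs a turn of about -0.93 rad, so I'll go above it.

```bash
python3 -m pendant '[[[0,0,2.5],0],[[0,0,3],0],[[1.78,-3.29,0],-0.058],[[1.78,-3.29,0],-0.058],[[1.78,-3.29,0],-0.058],[[1.78,-3.29,0],-0.058],[[1.78,-3.29,0],-0.058],[[1.78,-3.29,0],-0.058],[[1.78,-3.29,0],-0.058],[[1.78,-3.29,0],-0.058],[[1.78,-3.29,0],-0.058],[[1.78,-3.29,0],-0.058],[[1.78,-3.29,0],-0.058],[[1.78,-3.29,0],-0.058],[[1.78,-3.29,0],-0.058],[[1.78,-3.29,0],-0.058],[[1.78,-3.29,0],-0.058],[[1.78,-3.29,0],-0.058]]' 1 50
python3 -m pendant '[[[0,0,0],0],[[0,0,0],0],[[0,0,0],0]]'
python3 - <<'E'
from h import *
i=snap('wrist','w1');o=ctrl.get_obs();print(o['ee_pos'],o['eef_rot'],o['force'],o['qpos'])
print(proj('w1',np.array([.519,-.029,.185])), proj('w1',o['ee_pos']))
E
```

```text
time_s: 1.6
ee_pos: [0.5194, -0.0307, 0.2602]
eef_rot: [-3.141, -0.0, 1.771]
force: [0.2, 1.4, -0.2]
grip_width: 0.0938
grip_force: 0.0
time_s: 1.85
ee_pos: [0.5187, -0.0284, 0.2601]
eef_rot: [-3.141, -0.0, 1.774]
force: [0.0, 0.6, -0.2]
grip_width: 0.0938
grip_force: 0.0
[ 0.51862506 -0.02801424  0.26034888] [-3.14129535e+00 -2.52892941e-04  1.77502263e+00] [0.3281596  0.40919226 0.3968741 ] [-1.24565739e-01  1.93617801e-01  1.52528942e+00  1.44926669e-04
  1.42304847e+00 -3.28813446e-01]
[277.65502089 220.53503783] [277.15713156 257.80684355]
```

View pics/w1.png

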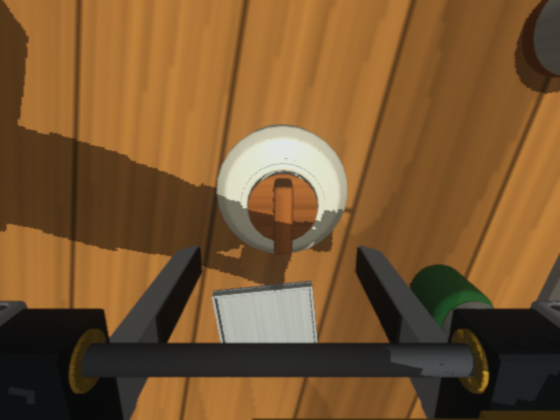

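The wrist view shows the wing running almost straight down the picture, columns 275 to 292 and rows 180 to 253, midway between the fingers. I'll enlarge it.

```bash
python3 - <<'E'
from h import *
i=cv2.imread('pics/w1.png');cv2.imwrite('pics/crop2.png',cv2.resize(i[160:270,215:350],None,fx=5,fy=5,interpolation=cv2.INTER_CUBIC))
E
```

```text
(no output)
```

View pics/crop2.png

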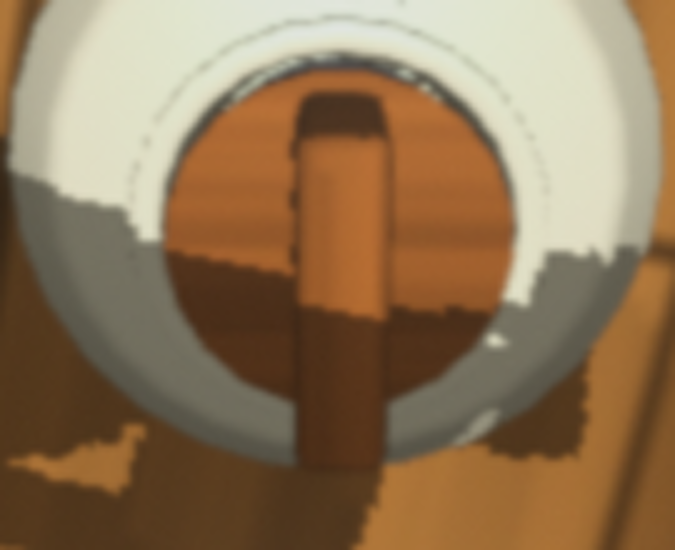

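```bash
python3 - <<'E'
from h import *
f=lambda x,y:ray('w1',215+x/5,160+y/5,.185)
a,b=f(344,135),f(339.5,467);print(a,b,(a+b)/2,np.linalg.norm(a-b),np.arctan2(*(a-b)[[1,0]]),np.linalg.norm(f(297,300)-f(385,300)))
o=ctrl.get_obs();print(o['ee_pos'])
E
```

```text
[ 5.18111857e-01 -1.09872738e-04  1.85000000e-01] [ 0.52939771 -0.05717348  0.185     ] [ 0.52375478 -0.02864168  0.185     ] 0.058168939895529195 1.7660532419031316 0.01463485588355965
[ 0.51862506 -0.02801424  0.26034888]
```

The wing measures 58 x 15 mm, centred near (0.523, -0.0285), and the tool yaw already matches. I'll shift +4 mm in x, descend to a tip height of 0.150 m and close.

```bash
python3 -m pendant '[[[0.4,0,-1],0],[[0,0,-2],0],[[0,0,-2],0],[[0,0,-2],0],[[0,0,-2],0],[[0,0,-1.2],0],[[0,0,-0.8],0],[[0,0,0],0],[[0,0,0],0],[[0,0,0],0]]' 1 20
python3 -m pendant '[[[0,0,0],0],[[0,0,0],0],[[0,0,0],0],[[0,0,0],0],[[0,0,0],0],[[0,0,0],0],[[0,0,0],0],[[0,0,0],0],[[0,0,0],0],[[0,0,0],0],[[0,0,0],0],[[0,0,0],0]]' 0 20
```

```text
time_s: 2.73
ee_pos: [0.5234, -0.0285, 0.1513]
eef_rot: [3.14, 0.0, 1.774]
force: [-0.2, -0.5, 0.5]
grip_width: 0.0939
grip_force: 0.0
time_s: 3.73
ee_pos: [0.523, -0.0288, 0.1505]
eef_rot: [3.142, 0.0, 1.774]
force: [-0.0, 1.1, 0.2]
grip_width: 0.0177
grip_force: 0.0
```

```bash
python3 -m pendant '[[[0,0,0],0],[[0,0,0],0],[[0,0,0],0],[[0,0,0],0]]' 0 20
python3 -m pendant '[[[0,0,0],0],[[0,0,0],0],[[0,0,0],0],[[0,0,0],0]]' 0 50
```

```text
time_s: 4.07
ee_pos: [0.5229, -0.0287, 0.1504]
eef_rot: [-3.141, -0.0, 1.774]
force: [0.3, 0.4, -0.8]
grip_width: 0.0158
grip_force: 20.0
time_s: 4.4
ee_pos: [0.5229, -0.0288, 0.1504]
eef_rot: [-3.142, -0.0, 1.774]
force: [0.2, 0.1, -1.5]
grip_width: 0.0156
grip_force: 50.0
```

```bash
python3 -m pendant '[[[0,0,0],-0.05],[[0,0,0],-0.07],[[0,0,0],-0.08],[[0,0,0],-0.08],[[0,0,0],-0.08],[[0,0,0],-0.08],[[0,0,0],-0.08],[[0,0,0],-0.08],[[0,0,0],-0.08],[[0,0,0],-0.08],[[0,0,0],-0.08],[[0,0,0],-0.08],[[0,0,0],-0.08],[[0,0,0],-0.08],[[0,0,0],-0.06],[[0,0,0],0],[[0,0,0],0],[[0,0,0],0]]'
python3 - <<'E'
from h import *
snap('wrist','w2')
i=cv2.imread('pics/w2.png');cv2.imwrite('pics/w2c.png',i)
o=ctrl.get_obs();print(o['ee_pos'],o['eef_rot'],o['force'],o['moment'],o['grip_width'])
E
```

```text
time_s: 5.9
ee_pos: [0.5229, -0.0287, 0.1504]
eef_rot: [-3.142, 0.0, 0.636]
force: [-0.6, 0.1, -1.9]
grip_width: 0.0157
grip_force: 50.0
[ 0.52294399 -0.02870253  0.15041389] [-3.14148640e+00  1.99647771e-05  6.35595239e-01] [ 0.54947498  0.4477829  -0.89365626] [0.01043986 0.13996251 0.02024626] 0.015407829801428529
```

View pics/w2.png

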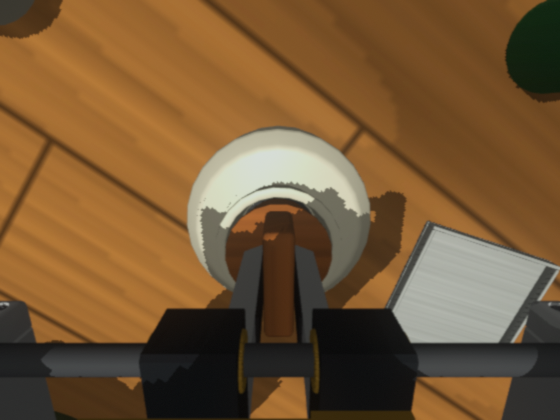

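The wing (columns 265 to 295, rows 212 to 335) is still lined up between the pads, so it turned the full 65° with no slip. Next I'll lift slowly, straight up.

```bash
python3 -m pendant '[[[0,0,0.3],0],[[0,0,0.3],0],[[0,0,0.4],0],[[0,0,0.5],0],[[0,0,0],0]]'
python3 -m pendant '[[[0,0,0.7],0],[[0,0,1],0],[[0,0,1],0],[[0,0,1.3],0],[[0,0,1.5],0],[[0,0,1.5],0],[[0,0,1],0],[[0,0,0.5],0],[[0,0,0],0],[[0,0,0],0],[[0,0,0],0]]'
```

```text
time_s: 6.37
ee_pos: [0.5234, -0.0288, 0.1667]
eef_rot: [3.14, -0.001, 0.634]
force: [0.4, 0.9, -1.0]
grip_width: 0.0159
grip_force: 50.0
time_s: 7.28
ee_pos: [0.5227, -0.0287, 0.2497]
eef_rot: [-3.141, 0.001, 0.634]
force: [-0.7, 0.3, -1.4]
grip_width: 0.0158
grip_force: 50.0
```

It lifted clear, with the foot near 0.20 m. Now I'll carry it over the tray centre and lower it; contact is expected at a tip height of about 0.0544 m.

```bash
python3 -m pendant '[[[0.15,-1.2,0],0],[[0.25,-2.4,0],0],[[0.25,-2.4,0],0],[[0.25,-2.4,0],0],[[0.25,-2.4,0],0],[[0.25,-2.4,0],0],[[0.25,-2.4,0],0],[[0.25,-2.4,0],0],[[0.25,-2.4,0],0],[[0.25,-2.2,0],0],[[0.1,-1.2,0],0],[[0,0,0],0],[[0,0,0],0]]'
python3 -m pendant '[[[0,0,-1],0],[[0,0,-2],0],[[0,0,-2.5],0],[[0,0,-2.5],0],[[0,0,-2.5],0],[[0,0,-2.5],0],[[0,0,-2],0],[[0,0,-1.5],0],[[0,0,-1],0],[[0,0,-0.7],0],[[0,0,-0.5],0],[[0,0,0],0],[[0,0,0],0],[[0,0,0],0]]'
python3 - <<'E'
from h import *
snap('scene','sc2');o=ctrl.get_obs();print(o['ee_pos'],o['force'])
i=cv2.imread('pics/sc2.png');cv2.imwrite('pics/sc2c.png',cv2.resize(i[150:380,80:340],None,fx=2.5,fy=2.5))
E
```

```text
time_s: 8.37
ee_pos: [0.5477, -0.2669, 0.2498]
eef_rot: [-3.141, 0.0, 0.633]
force: [-0.7, 1.4, -0.8]
grip_width: 0.0156
grip_force: 50.0
time_s: 9.53
ee_pos: [0.5483, -0.2669, 0.0643]
eef_rot: [3.14, -0.001, 0.634]
force: [0.4, -0.1, -1.1]
grip_width: 0.0156
grip_force: 50.0
[ 0.54833712 -0.26695469  0.0643285 ] [-0.18917928 -0.2287953  -1.70782213]
```

View pics/sc2c.png

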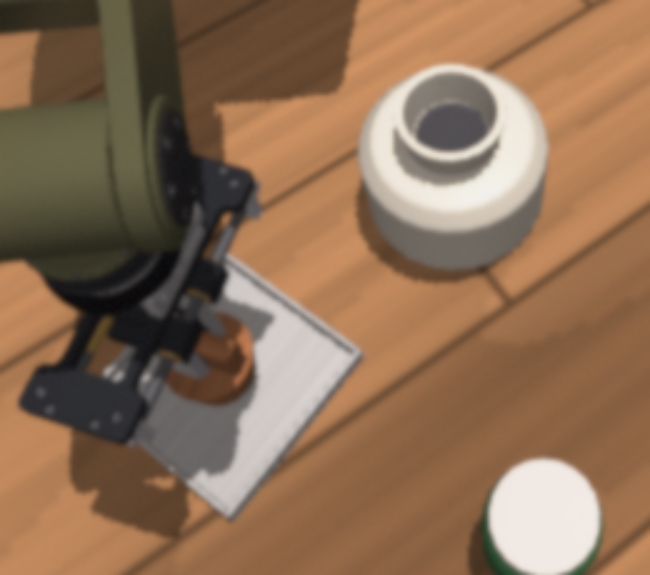

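The crock is open (crop 450,120) and the stopper hangs upright over the tray centre (crop 210,355), about 10 mm above the floor. I'll lower it gently until it touches.

```bash
python3 -m pendant '[[[0,0,-0.3],0],[[0,0,-0.2],0],[[0,0,-0.2],0],[[0,0,-0.1],0],[[0,0,0],0],[[0,0,0],0]]'
python3 -m pendant '[[[0,0,-0.1],0],[[0,0,-0.1],0],[[0,0,0],0],[[0,0,0],0],[[0,0,0],0]]'
```

```text
time_s: 10.08
ee_pos: [0.5479, -0.2667, 0.0554]
eef_rot: [-3.141, 0.0, 0.634]
force: [0.1, -0.0, -1.5]
grip_width: 0.0156
grip_force: 50.0
time_s: 10.5
ee_pos: [0.5481, -0.2668, 0.0544]
eef_rot: [3.141, -0.0, 0.634]
force: [-3.2, 1.2, 7.0]
grip_width: 0.016
grip_force: 50.0
```

Contact: 7 N upward, at the expected height. I'll open part way so the wing frees gently, then open fully and retreat.

```bash
python3 -m pendant '[[[0,0,0],0],[[0,0,0],0],[[0,0,0],0],[[0,0,0],0]]' 0 5
python3 -m pendant '[[[0,0,0],0],[[0,0,0],0],[[0,0,0],0],[[0,0,0],0],[[0,0,0],0],[[0,0,0],0],[[0,0,0],0],[[0,0,0],0],[[0,0,0],0],[[0,0,0],0],[[0,0,0],0],[[0,0,0],0]]' 0.6 5
python3 -m pendant '[[[0,0,0.5],0],[[0,0,1],0],[[0,0,2],0],[[0,0,2],0],[[0,0,2],0],[[0,0,2],0],[[0,0,2],0],[[0,0,2],0],[[0,0,2],0],[[0,0,1],0],[[0,0,0],0],[[-2,0,0],0],[[-3,0,0],0],[[-3,0,0],0],[[-2,0,0],0],[[0,0,0],0],[[0,0,0],0],[[0,0,0],0]]'
python3 - <<'E'
from h import *
snap('scene','sc3')
E
```

```text
time_s: 10.83
ee_pos: [0.5482, -0.2669, 0.0543]
eef_rot: [3.141, -0.0, 0.634]
force: [-1.7, 0.5, 5.7]
grip_width: 0.0161
grip_force: 5.0
time_s: 11.83
ee_pos: [0.548, -0.2667, 0.0534]
eef_rot: [3.142, -0.0, 0.634]
force: [-0.5, 0.2, -0.3]
grip_width: 0.0566
grip_force: 0.0
time_s: 13.33
ee_pos: [0.4483, -0.2667, 0.218]
eef_rot: [-3.141, 0.0, 0.634]
force: [-0.0, 0.4, -0.6]
grip_width: 0.0566
grip_force: 0.0
```

View pics/sc3.png

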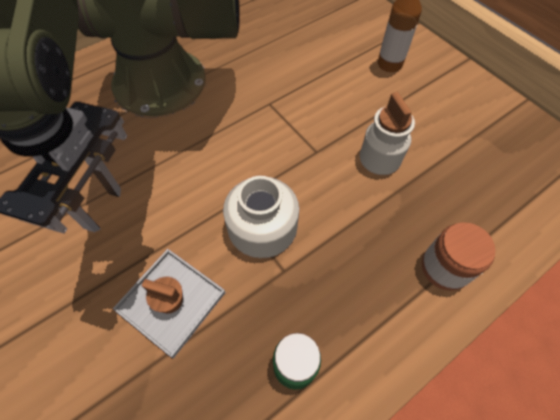

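The stopper stands upright at the tray centre (165,293), the wide crock is open (262,200), the slim one is untouched, and the gripper is clear.

```bash
python3 -c "
from station import ctrl
print(ctrl.hand_in())"
```

```text
the job is handed in; nothing more can be done
None
```

The job is handed in: I twisted the wide crock's stopper 65° to free it, lifted it straight out and set it upright on the tray at about 13 s of the 48 s allowed, leaving the slim crock's stopper untouched.

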